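# Clamp the vial block on the orbital shaker

### The arm

A 6-joint arm with a two-finger parallel gripper is mounted at the origin on a cart in front of the work surface, level with it; the furniture and walls round the work are solid. World frame = base frame: x ahead of the robot, y to its left, z up, the work surface at z = 0. Lengths are in m, angles in degrees, forces in N, time in s.
With the tool pointing down it reaches from about 0.375 to 0.9 m from the base axis. Payload 3.1 kg.
Tool frame: the origin (TCP) lies on the centre line of the jaws, within the pads' length; the fingertips stand finger_overhang ahead of it and the grasp point (between the pads) lies 5 mm behind it (finger_overhang is the distance from the TCP to the fingertips, in m); z points along the fingers, y is the line along which they close (so a half turn about z gives the same grasp; the last joint's range is limited). The gripper opens to 87 mm and grips with 3 to 60 N. Pads are 19 mm wide; open, the fingers measure 117 mm over their backs; the gripper's body (75 mm by 190 mm) begins 51 mm behind the grasp point.
Start: joints at [-80.071, 30.224, 82.088, -0, 67.689, -10.227], TCP at [0.215, -0.587, 0.237] pointing down, gripper open.
Joint ranges: [-176.69, 176.69], [-43.24, 126.21], [12.49, 139.97], [-82, 262], [0, 151.66], [-163.58, 163.58]. Speed limits (degrees/s): [159.86, 159.86, 180, 180, 180, 180].

### API

Orientations are given as a 3x3 rotation matrix whose columns are the frame's x, y, z axes.
In Python, from rig import read_state, capture, calibration, hand_in, finger_overhang gives the robot as it stands.
- The arm moves only by the tool send_rows, never from a script. Its argument "plan" is a list of rows, each a list of 5 numbers: the closure in counts, from 0 (fully open) to 255 (shut), then the shift along the tool's x, y, z in m, then the turn about the tool's z in rad. A call has 1 to 20 rows; each row shifts and turns the commanded pose from where the row before left it, along the tool's axes as they then stand; what a row does not reach is not made up. A row lasts 1/12 s, in which the tool goes at most 41.7 mm and 7.16 degrees, less where a joint would pass 70% of its speed; a pose out of reach is approached as far as the arm can. A call is refused whole if a number of a shift passes 0.0417 or a number of a turn 0.125, either way. A call with a gripper value outside its range is refused whole. The fingers move at their own pace and stop on an object; the grip force is fixed at half the most. Time passes only in rows, so rows that do not move let the fingers close. It gives the time, the measured TCP pose, the force, the opening and the grip force at its end, in the units of the state.
- read_state(): the state, without advancing time (a new reading comes with each control period).
- capture(name): name is "scene" or "top" or "wrist"; returns (picture, depth): 384x512x3 uint8, blue, green, red; 384x512 float32, m along the optical axis (not along the pixel's ray), 0 where there is no reading.
- calibration(name): a dict with "fx", "fy", "cx", "cy" (pixels), "xyz" and "rotation" of the camera in the world. Camera axes: x right, y down, z forward; pixel columns grow to the right and rows downward; lengths in m; the calibration is good to about 2 mm. The wrist camera is an equidistant fisheye: a pixel r from the principal point sees the ray r / f radians off the axis. A picture is of the moment at which its call begins: read the wrist's pose just before it. calibration takes no time and is no camera call; for the wrist camera it gives the pose at the moment of the call.
- hand_in(): hands the job in; it is judged then, once.
The state is a dict: "time_s": time; "joint_positions": joint angles; "qvel": joint speeds; "tau": joint torques, N m; "position": TCP position; "tcp_rot": TCP orientation; "force": force on the tool from outside, world axes, zero at the start; "moment": the same for the moment, N m; "opening": opening from 0.0 (shut) to 1.0 (fully open); "grasp_force": force on a finger pad.
Only numpy, scipy, OpenCV 4.12 (cv2) and the standard library are available. Lean on these libraries where they do the work, as an engineer would, in place of code of your own. Each camera call takes 0.05 s, during which the arm holds its last target. There are 200 camera calls.

### The job

Secure the vial block on the orbital shaker for mixing. First push the block back between its rails until it sits fully home against the two rear stops; then, with the red lever still up, swing the blue clamp strap round over the block as far as it goes; then push the red cam lever all the way down so that the rubber foot clamps the block. Use the fingers only to push: do not lift or tip the block, and leave the beaker and the two bottles standing where they are.

Things in the scene. Friction and masses are not known exactly. Their poses are not given: they have to be found in the camera images.
- shaker: Orbital shaker, fixed on the bench: white housing under an aluminium platform. Origin on the bench (z = 0) near its middle; x points to its back, y to its left, z up. Platform top at z = 64 mm, x -133 to 129, y -145 to 117 mm. Two guide rails 12 mm high run along x under the block's sides, centred on y = 30 mm, with about 2 mm of side play.
- rear_stops (a point): Midway between the rubber faces of the two rear stops, 25 mm above the platform. The faces look to the shaker's front; the stops stand 42 mm to either side and are 34 mm high.
- block_center (a point): Centre of the loose beige vial block, 26 mm above its underside, axes as the shaker's. Upright front and rear ends 94 mm from it, 18 to 52 mm above the platform (narrower below). It starts 20 to 40 mm short of home, straight within 1 degree. Home: rear end on both stops, this point at x = 18, y = 30 mm in the shaker's frame.
- vial_block: The same block; origin at the centre of its underside. 188 mm along x, 146 mm along y; flat top 52 mm above the platform (116 mm over the bench); a row of small blue vial caps on it rises to 59 mm. About 0.4 kg; slides on the platform when pushed with 2 to 6 N.
- strap (a joint): Turn of the clamp strap about its upright post, rad. 0: it points to the shaker's front, clear of the block. Grows as it swings clockwise (from above) over the block, to a stop pin at 1.571, where it points along the shaker's +y, straight across the block. Friction about 0.06 N m: it stays where it is left. Starts at 0 to 0.45. The lever turns with it.
- strap_end (a point): Middle of the blue strap's bar, over the foot, 105 mm from the post's axis, 151 mm over the bench. Bar 26 mm wide, 14 mm thick, level, ends 13 mm beyond this point. A steel nut 19 mm wide rises 19 mm above this point; the foot below hangs about 4 mm above the block's top while the lever is up. Site x axis points along the bar towards the post.
- post (a point): On the clamp post's upright axis, at platform height; the post is 42 mm wide at its foot, 27 mm above.
- foot: The sprung rubber foot under the end of the strap, 25 mm wide; origin at the centre of its underside. With the lever fully down the strap has come 6 mm lower and the foot is sprung onto the block with about 6 N.
- cam_lever (a joint): Angle of the red cam lever about its level pin, rad. 0: up, leaning 0.32 rad past upright away from the foot. Grows as it is pushed outward and down, to a stop at 1.25, where it lies level, pointing away from the foot. Elevation above level = 1.25 - value. Stays where it is left; 1 to 3 N at its end moves it. Starts at 0 to 0.15. Its cam lowers the strap and holds it down.
- lever_end (a point): Point on the red lever's middle line near its end, 85 mm from the pin; the lever ends 10 mm beyond. It is 20 to 24 mm wide and 11 to 14 mm thick, red from 30 to 95 mm from the pin.
- lever_pin (a point): The lever's pivot pin, on the post's axis, 173 mm over the bench; steel fork cheeks stand 13 mm either side of it and rise 7 mm above it.
- beaker_c (a point): Centre of the glass beaker, 45 mm wide, 52 mm high, standing loose on the bench beside the shaker; leave alone.
- clear_c (a point): Centre of the clear bottle with a blue cap, 56 mm wide, 102 mm high, standing loose on the bench beside the shaker; leave alone.
- red_c (a point): Centre of the small red-capped amber bottle, 43 mm wide, 84 mm high, standing loose on the bench beside the shaker; leave alone.

How it is judged (in metres and radians):
On the way, in this order (a step that is already met when the one before it is completed fails the run):
1. the block is home against the rear stops, the strap not yet swung over (x of block_center in the frame of shaker between 0.0145 and 0.0215 m and y of block_center in the frame of shaker between 0.025 and 0.035 m and value of joint strap below 1.2 rad), for 0.2 s.
2. the strap is swung fully over the block with the lever still up (value of joint strap above 1.5 rad and value of joint cam_lever below 0.5 rad), for 0.2 s.
3. the lever is fully down and the foot presses on the block (value of joint cam_lever above 1.15 rad and contact force between foot and vial_block above 3 N), for 0.2 s.
At the end, for the whole second after the job is handed in: The vial block is home (its centre within 3.5 mm along the rails and 5 mm across them of the home position), the strap is within 0.07 rad of its stop across the block, the lever is within 0.1 rad of its lower stop, the foot presses the block with more than 3 N, and all is at rest (all of step 3 and x of block_center in the frame of shaker between 0.0145 and 0.0215 m and y of block_center in the frame of shaker between 0.025 and 0.035 m and value of joint strap above 1.5 rad and linear speed of vial_block below 0.01 m/s); the robot touches nothing.
It fails at once if the block is lifted more than 10 mm (z of block_center in the frame of shaker above 0.1 m).
It fails at once if the block is tipped (angle between block_center's own z axis and vertical above 0.12 rad).
It fails at once if the beaker is moved by more than 20 mm or tipped over (distance of beaker_c from where it was at the start of the episode above 0.02 m or angle between beaker_c's own z axis and vertical above 0.4 rad).
It fails at once if the clear bottle is moved by more than 20 mm or tipped over (distance of clear_c from where it was at the start of the episode above 0.02 m or angle between clear_c's own z axis and vertical above 0.4 rad).
It fails at once if the red-capped bottle is moved by more than 20 mm or tipped over (distance of red_c from where it was at the start of the episode above 0.02 m or angle between red_c's own z axis and vertical above 0.4 rad).
It also fails if it takes over 54 s, if anything falls off the work surface, if the arm or the gripper's body presses on something with over 40 N, if the wrist force passes 120 N, or if a joint passes its speed limit or range.

## Working session

There is one attempt and no reset: what is moved stays moved. The work goes in short steps, Python scripts to look and compute and a tool call to move; the robot and the scene stay as the last step left them, time stands still between calls to the robot, and variables do not carry over. Pictures are saved under pics/ and viewed, at most 10 in all, crops included, and the job is handed in when it is done.

Besides the shell and the picture viewer there is one more tool, called in YAML: its name, and indented under it one key for each argument. send_rows: Moves the arm, as the interface text tells. Its arguments: {"type":"object","properties":{"plan":{"type":"array","items":{"type":"array","items":{"type":"number"}}}},"required":["plan"]}

```bash
mkdir -p pics; cat > h.py <<'E'
import numpy as np, cv2
from rig import read_state, capture, calibration, hand_in, finger_overhang
def cloud(name):
    c=calibration(name); p,d=capture(name)
    v,u=np.mgrid[0:384,0:512]
    X=np.stack([(u-c['cx'])/c['fx']*d,(v-c['cy'])/c['fy']*d,d],-1)
    W=X@np.array(c['rotation']).T+np.array(c['xyz'])
    W[d==0]=np.nan
    return p,W
E
python3 - <<'E'
from h import *
print(finger_overhang, read_state())
for n in('scene','top'):
    p,W=cloud(n); np.savez('d_'+n,p=p,W=W); cv2.imwrite(f'pics/{n}0.png',p); c=calibration(n); print(c, np.isfinite(W[...,0]).mean())
E
```

```text
0.014 {'time_s': 0.0, 'joint_positions': array([-8.00725802e+01,  3.02802125e+01,  8.21565279e+01,  6.99289144e-04,
        6.76888261e+01, -1.02272687e+01]), 'qvel': array([ 0.00228209,  0.09752474,  0.04563832, -0.00488447,  0.05100426,
        0.04286333]), 'tau': array([-6.10675725e-04, -4.40043318e+01, -1.76591170e+01,  6.31235749e-02,
        5.82262699e-02, -1.49831048e-04]), 'position': array([ 0.21525536, -0.58601355,  0.23555745]), 'tcp_rot': array([[ 9.38767477e-01,  3.44551141e-01, -3.66701814e-04],
       [ 3.44551104e-01, -9.38765076e-01,  2.16067997e-03],
       [ 4.00217894e-04, -2.15472360e-03, -9.99997598e-01]]), 'force': array([-0.3636461 , -0.22211442,  0.47400773]), 'moment': array([-0.03094711,  0.0099686 ,  0.00480946]), 'grasp_force': 0.0, 'opening': 1.0010948157479964}
{'fx': 409.8674177523852, 'fy': 409.8674177523852, 'cx': 254.6137097817948, 'cy': 178.26384018022384, 'xyz': array([0.16371865, 0.44978342, 0.93672522]), 'rotation': array([[-0.80567204, -0.43441791,  0.4027079 ],
       [-0.59234461,  0.58564734, -0.55330376],
       [ 0.00452025, -0.68432322, -0.72916479]])} 0.9907989501953125
{'fx': 461.1384250327323, 'fy': 461.1384250327323, 'cx': 261.4017954052148, 'cy': 192.21154991715525, 'xyz': array([ 0.36371634, -0.10353487,  1.25677646]), 'rotation': array([[ 0.02813403, -0.98281892,  0.18241557],
       [-0.99958311, -0.02884519, -0.00124604],
       [ 0.00648644, -0.18230446, -0.98322073]])} 0.9961598714192709
```

```bash
ls .
```

```text
d_scene.npz
d_top.npz
h.py
pics
```

View pics/scene0.png

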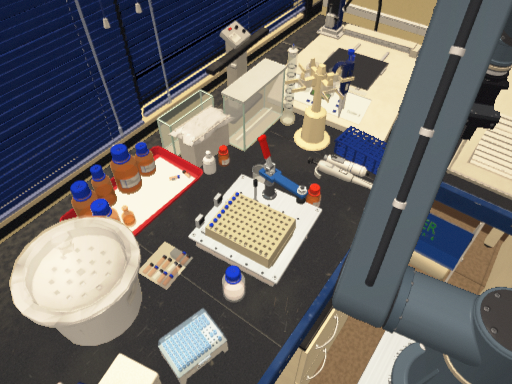

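View pics/top0.png

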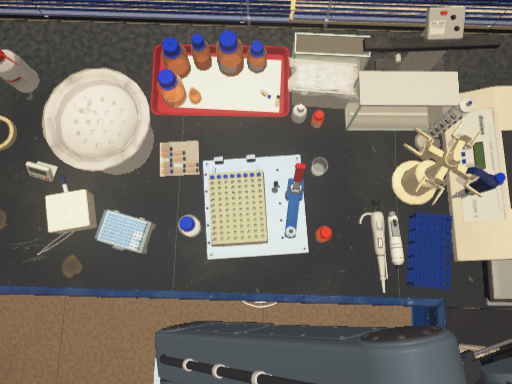

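The scene view shows the platform at about (257,225), with the block on it, the red lever at (265,148) and the strap running to (300,188). In the top view the platform spans (205–308, 155–258), with the block around (238,207). The strap runs from its post at (297,187) to its end at (291,232). The loose items are the beaker (319,166), the red-capped bottle (324,234) and the clear bottle (189,225).

```bash
cat > m.py <<'E'
from h import *
D={n:np.load(f'd_{n}.npz') for n in('scene','top')}
def box(a): return cv2.minAreaRect((a[:,:2]*1000).astype(np.float32))
for n,(u0,u1,v0,v1) in {'top':(195,335,145,265),'scene':(180,330,125,290)}.items():
    W=D[n]['W'][v0:v1,u0:u1].reshape(-1,3); p=D[n]['p'][v0:v1,u0:u1]
    h=cv2.cvtColor(p,cv2.COLOR_BGR2HSV).reshape(-1,3).astype(int)
    z=W[:,2]
    def rep(t,m):
        a=W[m]
        if len(a)>5: print(n,t,len(a),'med',np.round(np.median(a,0)*1000,1),'rect',[np.round(x,1) for x in box(a)],'z',np.round(np.percentile(a[:,2],[5,95])*1000,1))
    rep('platform',(abs(z-.064)<.005)&(h[:,1]<60)&(h[:,2]>150))
    beige=(h[:,0]>12)&(h[:,0]<35)&(h[:,1]>40)
    rep('block',(abs(z-.116)<.006)&beige)
    blue=(h[:,0]>95)&(h[:,0]<125)&(h[:,1]>110)
    rep('strap',(z>.143)&(z<.17)&blue)
    rep('caps',(z>.114)&(z<.130)&blue)
    red=((h[:,0]<8)|(h[:,0]>172))&(h[:,1]>140)
    rep('lever',(z>.19)&red)
    rep('redcap',(z>.06)&(z<.1)&red)
    rep('high',(z>.16)&(z<.19)&~red)
    rep('stops',(z>.085)&(z<.105)&(h[:,1]<70)&(h[:,2]<120))
E
python3 m.py
```

```text
top platform 4480 med [ 535.4 -131.2   64.3] rect [array([547.7, -73.9]), array([261.7, 289.1]), np.float64(5.6)] z [60.5 67.7]
top block 3224 med [532.1 -45.8 115.6] rect [array([537.3, -45.1]), array([181.6, 138. ]), np.float64(5.2)] z [112.  119.4]
top strap 404 med [ 537.2 -180.   158.2] rect [array([ 533.2, -182.5]), array([ 37.7, 138.4]), np.float64(85.0)] z [154.8 161.7]
top caps 71 med [615.5 -42.2 123.1] rect [array([615.6, -36.3]), array([  7.8, 123.3]), np.float64(5.6)] z [120.2 125.8]
top lever 149 med [ 600.8 -188.6  246. ] rect [array([ 601.6, -189.6]), array([20.7, 29.3]), np.float64(86.7)] z [214.3 263.4]
top redcap 141 med [ 480.6 -270.    82.5] rect [array([ 482.4, -271.7]), array([31.3, 29.1]), np.float64(1.4)] z [62.8 86.6]
top high 254 med [ 545.3 -180.1  164.5] rect [array([ 531.3, -183.8]), array([ 37.9, 141.1]), np.float64(86.8)] z [160.1 184.1]
top stops 46 med [658.1 -66.6  96.4] rect [array([578. , -15.8]), array([156.9, 233.5]), np.float64(43.8)] z [ 88.7 100.7]
scene platform 3703 med [ 509.  -104.3   63.3] rect [array([ 636. , -134.3]), array([357.9, 559
[... 233 characters left out ...]
83.8]), array([ 40.7, 142.1]), np.float64(89.0)] z [149.4 159.2]
scene caps 70 med [612.7 -29.3 122.1] rect [array([613.4, -37.6]), array([  9.8, 124.3]), np.float64(6.5)] z [120.2 124.1]
scene lever 174 med [ 598.  -184.3  237.6] rect [array([ 599.8, -187.3]), array([21.6, 30.4]), np.float64(84.2)] z [208.4 261. ]
scene redcap 182 med [ 484.5 -261.2   72.8] rect [array([ 637.7, -262.3]), array([346.9,  29.5]), np.float64(2.9)] z [61.2 84.7]
scene high 176 med [ 572.3 -178.   170.2] rect [array([ 527.9, -181.7]), array([ 32.9, 136.3]), np.float64(85.7)] z [160.5 184.9]
scene stops 89 med [651.4 -79.9  94.4] rect [array([631. , -92.7]), array([237.4,  53.3]), np.float64(66.3)] z [ 86.9 101.9]
```

```bash
cat > m2.py <<'E'
from h import *
D={n:np.load(f'd_{n}.npz') for n in('scene','top')}
P=[];H=[]
for n,(u0,u1,v0,v1) in {'top':(195,320,145,265),'scene':(180,330,160,290)}.items():
    p=D[n]['p'][v0:v1,u0:u1]; P.append(D[n]['W'][v0:v1,u0:u1].reshape(-1,3)); H.append(cv2.cvtColor(p,cv2.COLOR_BGR2HSV).reshape(-1,3).astype(int))
th=np.radians(5.4)
ex=np.array([np.cos(th),np.sin(th)]); ey=np.array([-ex[1],ex[0]])
for n,W,h in zip(('top','scene'),P,H):
    z=W[:,2]; ok=(W[:,0]>.38)&(W[:,0]<.72)&(abs(W[:,1]+.08)<.17)
    m=ok&(abs(z-.064)<.005)&(h[:,1]<60)&(h[:,2]>150)
    q=W[m,:2]*1000; s=q@ex; t=q@ey
    # edges per strip
    def edge(a,b,lo,hi,f):
        r=[]
        for c in np.arange(lo,hi,8):
            k=abs(b-c)<4
            if k.sum()>8: r.append((c,f(a[k])))
        r=np.array(r); md=np.median(r[:,1]); r=r[abs(r[:,1]-md)<6]
        k=np.polyfit(r[:,0],r[:,1],1); return round(md,1),round(np.degrees(k[0]),2)
    tm,sm=np.median(t),np.median(s)
    print(n,'front s',edge(s,t,t.min()+25,t.max()-25,np.min),'back',edge(s,t,t.min()+25,t.max()-25,np.max),'right t',edge(t,s,s.min()+20,s.max()-20,np.min),'left',edge(t,s,s.min()+20,s.max()-20,np.max))
    b=ok&(abs(z-.1155)<.005)&(h[:,0]>10)&(h[:,0]<38)&(h[:,1]>30)
    q=W[b,:2]*1000; s=q@ex; t=q@ey
    print(n,'BLOCK front',edge(s,t,np.median(t)-60,np.median(t)+60,np.min),'back',edge(s,t,np.median(t)-60,np.median(t)+60,np.max),'r',edge(t,s,np.median(s)-80,np.median(s)+80,np.min),'l',edge(t,s,np.median(s)-80,np.median(s)+80,np.max))
E
python3 m2.py
```

```text
top front s (np.float64(408.4), np.float64(-0.17)) back (np.float64(667.1), np.float64(-0.1)) right t (np.float64(-268.1), np.float64(0.09)) left (np.float64(-9.4), np.float64(0.19))
top BLOCK front (np.float64(440.4), np.float64(0.1)) back (np.float64(619.6), np.float64(0.19)) r (np.float64(-163.4), np.float64(-0.12)) l (np.float64(-27.3), np.float64(-0.21))
scene front s (np.float64(406.3), np.float64(0.02)) back (np.float64(665.0), np.float64(-0.01)) right t (np.float64(-267.3), np.float64(-0.29)) left (np.float64(-7.5), np.float64(0.02))
scene BLOCK front (np.float64(438.8), np.float64(0.18)) back (np.float64(619.0), np.float64(-0.04)) r (np.float64(-164.3), np.float64(0.37)) l (np.float64(-24.5), np.float64(-0.14))
```

Shaker yaw is about 5.4°, and the block is about 27 mm short of home, which fits the text. I'll go in front of the block with the fingers open and the tool aligned with the shaker.

send_rows:
  plan:
    - [0,0,0,0,0.086]
    - [0,0,0,0,0.086]
    - [0,0,0,0,0.086]
    - [0,0.0145,-0.03,0,0]
    - [0,0.0145,-0.03,0,0]
    - [0,0.0145,-0.03,0,0]
    - [0,0.0145,-0.03,0,0]
    - [0,0.0145,-0.03,0,0]
    - [0,0.0145,-0.03,0,0]
    - [0,0.0145,-0.03,0,0]
    - [0,0.0145,-0.03,0,0]
    - [0,0.0145,-0.03,0,0]
    - [0,0.0145,-0.03,0,0]
    - [0,0.0145,-0.03,0,0]
    - [0,0.0145,-0.03,0,0]
    - [0,0.0145,-0.03,0,0]
    - [0,0.0145,-0.03,0,0]
    - [0,0.0145,-0.03,0,0]
    - [0,0.0145,-0.03,0,0]
    - [0,0.0145,-0.03,0,0]

```text
time_s: 1.77
position: [0.4131, -0.0541, 0.2365]
tcp_rot: [[0.996, 0.094, -0.0], [0.094, -0.996, 0.0], [-0.0, -0.0, -1.0]]
force: [-0.2, -0.2, -0.2]
opening: 0.999
grasp_force: 0.0
```

```bash
cat > st.py <<'E'
from h import *
th=np.radians(5.4); R=np.array([[np.cos(th),np.sin(th)],[-np.sin(th),np.cos(th)]])
def sh(p): return R@(np.array(p)[:2]*1000)-[538.5,-124.3]   # world m -> shaker mm
if __name__=='__main__':
    s=read_state(); r=s['tcp_rot']
    print(round(s['time_s'],2),'shaker xy',np.round(sh(s['position']),1),'z',round(s['position'][2]*1000,1),'yaw',round(np.degrees(np.arctan2(r[1,0],r[0,0])),2),'F',np.round(s['force'],1),'op',round(s['opening'],2))
E
python3 st.py
```

```text
1.77 shaker xy [-132.3   31.5] z 236.5 yaw 5.37 F [-0.2 -0.2 -0.2] op 1.0
```

send_rows:
  plan:
    - [0,0,0,0.03,0]
    - [0,0,0,0.03,0]
    - [0,0,0,0.03,0]
    - [0,0,0,0.025,0]
    - [0,0,0,0.017,0]
    - [0,0,0,0,0]
    - [0,0.005,0,0,0]
    - [0,0.005,0,0,0]
    - [0,0.005,0,0,0]
    - [0,0.003,0,0,0]
    - [0,0.003,0,0,0]
    - [0,0.003,0,0,0]
    - [0,0.003,0,0,0]
    - [0,0.003,0,0,0]
    - [0,0.003,0,0,0]
    - [0,0.003,0,0,0]
    - [0,0.003,0,0,0]

```text
time_s: 3.18
position: [0.4519, -0.0521, 0.1045]
tcp_rot: [[0.996, 0.094, -0.001], [0.094, -0.996, 0.0], [-0.001, -0.0, -1.0]]
force: [-3.3, -1.2, 3.0]
opening: 0.999
grasp_force: 2.0
```

```bash
python3 st.py
```

```text
3.18 shaker xy [-93.5  30. ] z 104.5 yaw 5.38 F [-3.3 -1.2  3. ] op 1.0
```

send_rows:
  plan:
    - [0,0.002,0,0,0]
    - [0,0.002,0,0,0]
    - [0,0.002,0,0,0]

```text
time_s: 3.43
position: [0.4579, -0.0516, 0.1045]
tcp_rot: [[0.996, 0.094, -0.0], [0.094, -0.996, 0.0], [-0.0, -0.0, -1.0]]
force: [-4.8, -0.6, 2.2]
opening: 1.004
grasp_force: 1.8
```

send_rows:
  plan:
    - [0,0.0015,0,0,0]
    - [0,0.001,0,0,0]

```text
time_s: 3.6
position: [0.4582, -0.0514, 0.1043]
tcp_rot: [[0.996, 0.094, -0.005], [0.094, -0.996, 0.0], [-0.005, -0.001, -1.0]]
force: [-9.4, -5.0, 6.0]
opening: 0.997
grasp_force: 5.0
```

send_rows:
  plan:
    - [0,0.001,0,0,0]
    - [0,0.001,0,0,0]

```text
time_s: 3.77
position: [0.4583, -0.0512, 0.1043]
tcp_rot: [[0.995, 0.095, -0.009], [0.095, -0.996, 0.0], [-0.009, -0.001, -1.0]]
force: [-14.1, -7.2, 7.8]
opening: 1.001
grasp_force: 7.2
```

Force rises with no further motion, so the block is on the stops. I'll back off, close the fingers, move to the far side of the strap, and look.

send_rows:
  plan:
    - [0,0,0,0,0]
    - [0,-0.01,0,0,0]
    - [0,-0.02,0,0,0]
    - [0,0,0,-0.03,0]
    - [255,0,0,-0.03,0]
    - [255,0,0,-0.03,0]
    - [255,0,0,-0.028,0]
    - [255,0,0.03,0,0]
    - [255,0,0.035,0,0]
    - [255,0,0.035,0,0]
    - [255,0,0.035,0,0]
    - [255,0,0.035,0,0]
    - [255,0,0.03,0,0]
    - [255,0,0,0,0]

```text
time_s: 4.93
position: [0.4545, -0.2608, 0.2234]
tcp_rot: [[0.996, 0.089, 0.008], [0.089, -0.996, -0.008], [0.007, 0.009, -1.0]]
force: [0.3, 0.9, 0.9]
opening: 0.325
grasp_force: 0.0
```

```bash
cat > m3.py <<'E'
from h import *
from st import R,sh
for n in('top','scene'):
    p,W=cloud(n); np.savez('d_'+n,p=p,W=W); cv2.imwrite(f'pics/{n}1.png',p)
    h=cv2.cvtColor(p,cv2.COLOR_BGR2HSV).astype(int)
    S=(W[...,:2]*1000)@R.T-[538.5,-124.3]; z=W[...,2]
    X,Y=S[...,0],S[...,1]
    b=(abs(z-.1155)<.005)&(h[...,0]>10)&(h[...,0]<38)&(h[...,1]>30)&(abs(X)<140)&(Y>-60)&(Y<115)
    e=[np.nanmin(X[b&(abs(Y-c)<4)]) for c in range(-20,85,8) if (b&(abs(Y-c)<4)).sum()>8]
    f=[np.nanmax(X[b&(abs(Y-c)<4)]) for c in range(-20,85,8) if (b&(abs(Y-c)<4)).sum()>8]
    blue=(h[...,0]>95)&(h[...,0]<125)&(h[...,1]>110)&(z>.143)&(z<.165)&(abs(X)<160)&(abs(Y+50)<130)
    q=np.stack([X[blue],Y[blue]],1); r=cv2.minAreaRect(q.astype(np.float32))
    vx,vy,x0,y0=cv2.fitLine(q.astype(np.float32),cv2.DIST_HUBER,0,.01,.01).ravel()
    d=np.array([vx,vy])*(-np.sign(vx)); pr=(q-[x0,y0])@d
    end=np.array([x0,y0])+d*np.percentile(pr,99.5); 
    print(n,'block front',np.median(e),'back',np.median(f),'strap phi',round(np.arctan2(d[1],-d[0]),3),'len',np.ptp(np.percentile(pr,[.5,99.5])),'tip',np.round(end,1),'post',np.round(end-118*d,1))
    red=((h[...,0]<8)|(h[...,0]>172))&(h[...,1]>140)&(z>.19)&(X>-60)&(X<160)&(abs(Y+100)<80)
    q=np.c_[X[red],Y[red],z[red]*1000]
    if len(q)>10:
        t=q[q[:,2]>np.percentile(q[:,2],85)].mean(0); l=q[q[:,2]<np.percentile(q[:,2],15)].mean(0); print(' lever top',np.round(t,1),'low',np.round(l,1))
E
python3 m3.py; python3 st.py
```

```text
top block front -71.30153408190478 back 108.3669481705333 strap phi 0.316 len 118.66904874875365 tip [-70.5 -89.8] post [  41.6 -126.5]
 lever top [  50.1 -120.9  263. ] low [  31.4 -117.2  216.9]
scene block front -72.64396503275051 back 107.68061463791378 strap phi 0.146 len 140.60334174360713 tip [-96.5 -87.7] post [  20.2 -104.9]
 lever top [  47.6 -119.8  260.8] low [  29.8 -114.6  209.9]
5.03 shaker xy [-112.4 -171.9] z 222.5 yaw 5.23 F [-0.2  0.5 -0.2] op 0.23
```

The block is home: its top edges run from x = -72 to 108, so the centre is at 18. Now lower beside the strap.

send_rows:
  plan:
    - [255,0,0,0,0.075]
    - [255,0,0,0,0.075]
    - [255,0.014,-0.009,0,0]
    - [255,0.013,-0.009,0,0]
    - [255,0,-0.01,0.01,0]
    - [255,0,0,0.028,0]
    - [255,0,0,0.028,0]
    - [255,0,0,0,0]
    - [255,0,0,0,0]

```text
time_s: 5.78
position: [0.479, -0.2247, 0.1557]
tcp_rot: [[0.998, -0.055, -0.003], [-0.055, -0.998, 0.003], [-0.003, -0.002, -1.0]]
force: [-0.1, -0.4, 0.5]
opening: 0.01
grasp_force: 0.0
```

```bash
python3 st.py; python3 - <<'E'
from h import *
p,d=capture('wrist'); cv2.imwrite('pics/w1.png',p)
E
```

```text
5.78 shaker xy [ -82.8 -144.5] z 155.7 yaw -3.14 F [-0.1 -0.4  0.5] op 0.01
```

View pics/w1.png

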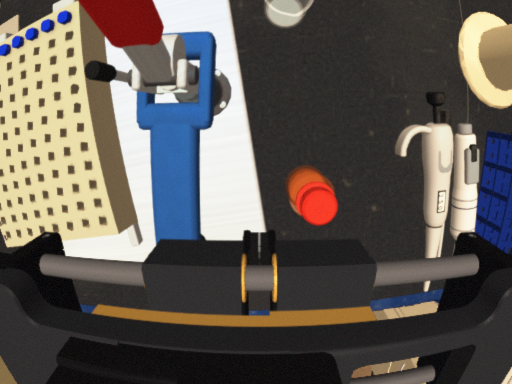

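The wrist view shows the closed fingers (260,265) just right of the strap (175,200), with the pin and lever ahead at (180,80). The way is clear. I'll close the gap and start the arc.

send_rows:
  plan:
    - [255,0,-0.005,0,0]
    - [255,0,-0.005,0,0]
    - [255,0,-0.005,0,0]
    - [255,-0.002,-0.008,0,0.08]
    - [255,-0.002,-0.008,0,0.08]
    - [255,-0.002,-0.008,0,0.08]
    - [255,-0.002,-0.008,0,0.08]

```text
time_s: 6.42
position: [0.4787, -0.1787, 0.1576]
tcp_rot: [[0.929, -0.371, 0.002], [-0.371, -0.929, -0.001], [0.002, 0.001, -1.0]]
force: [-0.9, -0.8, -0.3]
opening: 0.005
grasp_force: 0.4
```

```bash
python3 st.py
```

```text
6.42 shaker xy [-78.8 -98.6] z 157.6 yaw -21.77 F [-0.9 -0.8 -0.3] op 0.0
```

send_rows:
  plan:
    - [255,-0.002,-0.008,0,0.08]
    - [255,-0.002,-0.008,0,0.08]
    - [255,-0.002,-0.008,0,0.08]
    - [255,-0.002,-0.008,0,0.08]
    - [255,-0.002,-0.008,0,0.08]
    - [255,-0.002,-0.008,0,0.08]
    - [255,-0.002,-0.008,0,0.08]
    - [255,-0.002,-0.008,0,0.08]
    - [255,-0.002,-0.008,0,0.08]
    - [255,-0.002,-0.008,0,0.08]
    - [255,-0.002,-0.008,0,0.08]
    - [255,-0.002,-0.008,0,0.08]

```text
time_s: 7.42
position: [0.53, -0.0983, 0.1575]
tcp_rot: [[0.229, -0.973, 0.001], [-0.973, -0.229, -0.001], [0.001, -0.001, -1.0]]
force: [-0.4, -0.0, 0.3]
opening: 0.007
grasp_force: 0.4
```

```bash
python3 st.py; python3 - <<'E'
from h import *
p,d=capture('scene'); cv2.imwrite('pics/s2.png',cv2.resize(p[120:300,170:350],None,fx=3,fy=3))
E
```

```text
7.42 shaker xy [-20.1 -23.4] z 157.5 yaw -76.76 F [-0.4 -0.   0.3] op 0.01
```

View pics/s2.png

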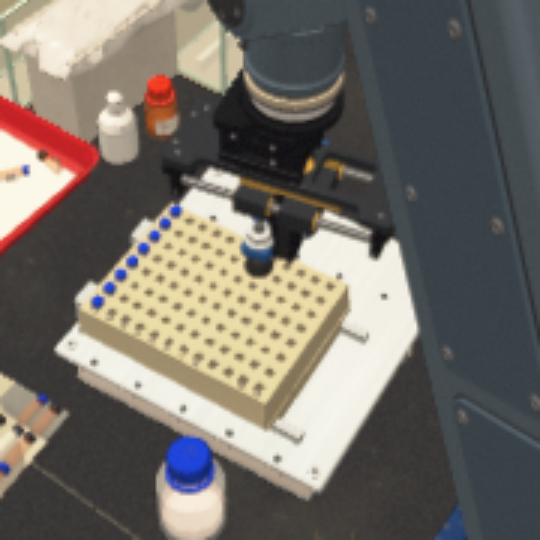

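The scene view shows the foot at (258,258) over the block with the fingers behind it. Only the last part of the arc is left.

send_rows:
  plan:
    - [255,-0.002,-0.007,0,0.068]
    - [255,-0.002,-0.007,0,0.068]
    - [255,0,-0.002,0,0]
    - [255,0,0,0,0]

```text
time_s: 7.8
position: [0.545, -0.0917, 0.1571]
tcp_rot: [[0.102, -0.995, 0.001], [-0.995, -0.102, -0.0], [0.0, -0.001, -1.0]]
force: [0.2, -0.3, 0.9]
opening: 0.005
grasp_force: 0.0
```

send_rows:
  plan:
    - [255,0,-0.002,0,0]
    - [255,0,-0.001,0,0]

```text
time_s: 7.97
position: [0.5458, -0.0915, 0.1566]
tcp_rot: [[0.1, -0.995, -0.004], [-0.995, -0.1, 0.0], [-0.001, 0.004, -1.0]]
force: [-5.1, -1.5, 3.9]
opening: 0.005
grasp_force: 2.9
```

```bash
python3 st.py
```

```text
7.97 shaker xy [ -3.8 -18.1] z 156.6 yaw -84.25 F [-5.1 -1.5  3.9] op 0.01
```

The strap is hard on its stop (5 N). Hold briefly, back off, rise, and measure the lever.

send_rows:
  plan:
    - [255,0,0,0,0]
    - [255,0,0,0,0]
    - [255,0,0,0,0]
    - [255,0,0.01,0,0]
    - [255,0,0.02,0,0]
    - [255,0,0.02,-0.02,0]
    - [255,-0.02,0,-0.03,0]
    - [255,-0.02,0,-0.03,0]
    - [255,-0.01,0,-0.03,0]
    - [255,0,0,-0.02,0]
    - [255,0,0,0,0]
    - [255,0,0,0,0]

```text
time_s: 8.97
position: [0.4939, -0.047, 0.2878]
tcp_rot: [[0.099, -0.995, 0.005], [-0.995, -0.099, -0.001], [0.002, -0.005, -1.0]]
force: [-0.2, 0.4, 0.5]
opening: 0.011
grasp_force: 0.0
```

```bash
cat > m4.py <<'E'
from h import *
from st import R,sh
import sys
for n in('top','scene'):
    p,W=cloud(n); cv2.imwrite(f'pics/{n}{sys.argv[1]}.png',p)
    h=cv2.cvtColor(p,cv2.COLOR_BGR2HSV).astype(int)
    S=(W[...,:2]*1000)@R.T-[538.5,-124.3]; z=W[...,2]; X,Y=S[...,0],S[...,1]
    m=((h[...,0]<8)|(h[...,0]>172))&(h[...,1]>140)&(z>.16)&(z<.28)&(abs(X-20)<80)&(abs(Y+130)<100)
    q=np.c_[X[m],Y[m],z[m]*1000]; print(n,len(q))
    for a in np.arange(165,270,10):
        k=abs(q[:,2]-a)<5
        if k.sum()>3: print('  z',a,k.sum(),np.round(np.median(q[k],0),1),'y',np.round(np.ptp(q[k,1]),1))
    b=(h[...,0]>95)&(h[...,0]<125)&(h[...,1]>110)&(z>.135)&(z<.165)&(abs(X-20)<80)&(abs(Y+60)<100)
    s=np.c_[X[b],Y[b]].astype(np.float32)
    if len(s)>20:
        v=cv2.fitLine(s,cv2.DIST_HUBER,0,.01,.01).ravel(); print('  strap dir from y, deg',np.degrees(np.arctan(v[0]/v[1])),'at',v[2:],len(s),'z',np.median(z[b]))
E
python3 m4.py 3; python3 st.py
```

```text
top 137
  z 215 15 [  17.2 -126.6  215.6] y 4.2
  z 225 18 [  18.2 -130.5  226.1] y 4.1
  z 235 17 [  19.2 -134.3  236. ] y 7.3
  z 245 17 [  19.5 -137.9  244.8] y 5.4
  z 255 32 [  18.1 -142.7  258.6] y 16.4
  z 265 36 [  19.6 -148.3  262. ] y 10.5
  strap dir from y, deg 9.566093 at [ 16.812849 -83.14683 ] 318 z 0.15806909336713226
scene 0
  strap dir from y, deg -12.185075 at [ 16.362808 -37.350433] 138 z 0.15641206146014897
9.07 shaker xy [-52.8  31.4] z 285.6 yaw -84.36 F [-0.3 -0.5 -0.1] op 0.01
```

View pics/scene3.png

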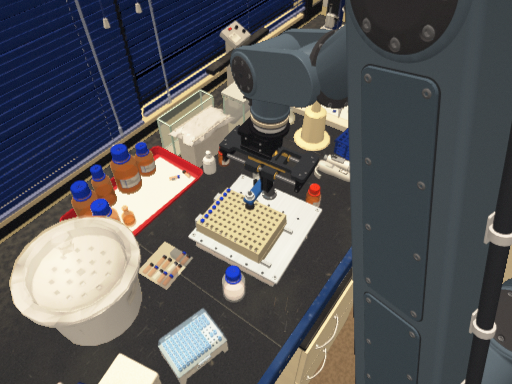

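Scene view: the strap (255,190) now lies across the block. The strap direction fit looks suspect, so I'm checking the top view.

```bash
python3 -c "
import cv2;p=cv2.imread('pics/top3.png');cv2.imwrite('pics/t3c.png',cv2.resize(p[140:270,190:340],None,fx=4,fy=4))"
```

```text
(no output)
```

View pics/t3c.png

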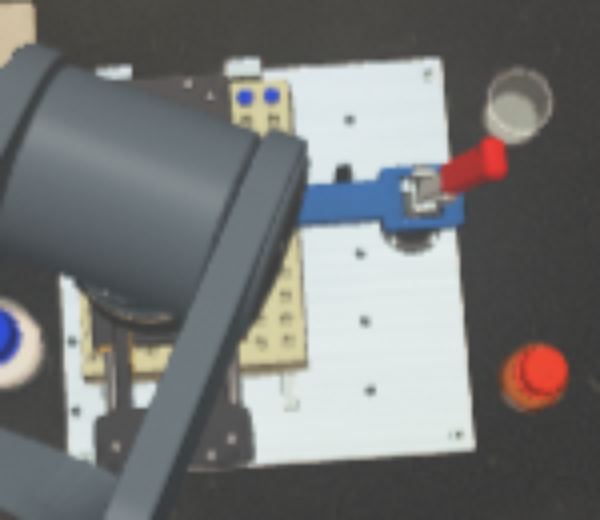

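The top view shows the blue strap against the stop pin (344,175) and parallel to the platform's edge, with the lever (470,170) leaning outward. Next, go to the lever's inner side.

send_rows:
  plan:
    - [255,0.022,-0.012,0,0]
    - [255,0.022,-0.012,0,0]
    - [255,0.022,-0.012,0,0]
    - [255,0.022,-0.012,0,0]
    - [255,0.022,-0.012,0,0]
    - [255,0.021,-0.011,0,0]
    - [255,0,0,0.015,0]
    - [255,0,0,0.015,0]
    - [255,0,0,0,0]
    - [255,0,0,0,0]

```text
time_s: 9.9
position: [0.5752, -0.17, 0.254]
tcp_rot: [[0.098, -0.995, -0.005], [-0.995, -0.098, 0.003], [-0.003, 0.005, -1.0]]
force: [-0.7, 0.1, 0.5]
opening: 0.008
grasp_force: 0.0
```

```bash
python3 st.py
```

```text
9.9 shaker xy [ 18.2 -99.1] z 254.0 yaw -84.39 F [-0.7  0.1  0.5] op 0.01
```

send_rows:
  plan:
    - [255,0.009,0,0,0]
    - [255,0.009,0,0,0]
    - [255,0.009,0,0,0]
    - [255,0.005,0,0.002,0]
    - [255,0.005,0,0.002,0]
    - [255,0.005,0,0.002,0]
    - [255,0.004,0,0.003,0]
    - [255,0.004,0,0.003,0]
    - [255,0.004,0,0.003,0]
    - [255,0.003,0,0.003,0]
    - [255,0.003,0,0.003,0]
    - [255,0.003,0,0.004,0]

```text
time_s: 10.9
position: [0.5828, -0.2332, 0.2313]
tcp_rot: [[0.099, -0.995, 0.0], [-0.995, -0.099, -0.0], [0.0, -0.0, -1.0]]
force: [0.4, -0.6, 1.3]
opening: 0.001
grasp_force: 0.6
```

```bash
python3 st.py; python3 m4.py 4 | head -12
```

```text
10.9 shaker xy [  19.8 -162.7] z 231.3 yaw -84.34 F [ 0.4 -0.6  1.3] op 0.0
top 0
  strap dir from y, deg -54.927654 at [ 19.780228 -30.463358] 62 z 0.15533603282926822
scene 114
  z 195 28 [  13.1 -146.7  197.7] y 13.4
  z 205 42 [  16.1 -156.5  204.6] y 26.4
  z 215 20 [  10.  -173.2  216.7] y 39.4
  z 225 22 [  10.7 -184.9  223.7] y 39.3
  strap dir from y, deg 4.7068925 at [ 11.92107  -68.866936] 343 z 0.15354032644121096
```

The lever follows as planned, at about 1.0 rad from upright. Carry on down to the stop.

send_rows:
  plan:
    - [255,0.0025,0,0.004,0]
    - [255,0.0025,0,0.004,0]
    - [255,0.0025,0,0.004,0]
    - [255,0.0017,0,0.0044,0]
    - [255,0.0017,0,0.0044,0]
    - [255,0.0017,0,0.0044,0]
    - [255,0.001,0,0.004,0]
    - [255,0.001,0,0.003,0]
    - [255,0,0,0.003,0]

```text
time_s: 11.75
position: [0.5842, -0.2476, 0.1959]
tcp_rot: [[0.098, -0.995, -0.0], [-0.995, -0.098, -0.0], [0.0, 0.0, -1.0]]
force: [-0.5, 0.4, 1.2]
opening: 0.008
grasp_force: 0.7
```

send_rows:
  plan:
    - [255,0,0,0.002,0]
    - [255,0,0,0.001,0]

```text
time_s: 11.92
position: [0.5842, -0.2478, 0.1932]
tcp_rot: [[0.099, -0.995, 0.0], [-0.995, -0.099, -0.001], [0.001, -0.0, -1.0]]
force: [-0.9, -0.5, 2.0]
opening: 0.007
grasp_force: 0.7
```

send_rows:
  plan:
    - [255,0,0,0.001,0]
    - [255,0,0,0.001,0]

```text
time_s: 12.08
position: [0.5844, -0.2479, 0.1927]
tcp_rot: [[0.099, -0.995, 0.001], [-0.995, -0.099, -0.001], [0.001, -0.001, -1.0]]
force: [-3.3, -0.5, 10.6]
opening: 0.005
grasp_force: 5.4
```

```bash
python3 st.py; python3 m4.py 5
```

```text
12.08 shaker xy [  20.  -177.5] z 192.7 yaw -84.34 F [-3.3 -0.5 10.6] op 0.0
top 0
  strap dir from y, deg -18.507624 at [ 20.173435 -43.482967] 145 z 0.15231396088931537
scene 87
  z 175 71 [  11.5 -165.3  176.9] y 65.9
  z 185 11 [  13.1 -167.2  181.7] y 36.3
  strap dir from y, deg 4.2023396 at [ 12.02156 -68.15862] 337 z 0.15045582170733385
```

The lever is level and on its stop (10 N), and the strap has come down 6 mm. Hold, lift clear, and verify.

send_rows:
  plan:
    - [255,0,0,0,0]
    - [255,0,0,0,0]
    - [255,0,0,-0.005,0]
    - [255,0,0,-0.015,0]
    - [255,0,0,-0.03,0]
    - [255,0,0,-0.03,0]
    - [255,0,0,-0.03,0]
    - [255,0,0.035,0,0]
    - [255,0,0.035,0,0]
    - [255,0.01,0.035,0,0]
    - [255,0.01,0.035,0,0]
    - [255,0.01,0.035,0,0]
    - [255,0,0,0,0]
    - [255,0,0,0,0]

```text
time_s: 13.35
position: [0.412, -0.295, 0.3017]
tcp_rot: [[0.095, -0.995, 0.001], [-0.995, -0.095, 0.0], [0.0, -0.001, -1.0]]
force: [1.1, -0.1, -0.5]
opening: 0.005
grasp_force: 0.0
```

```bash
python3 st.py; python3 m4.py 6; sed 's/}1.png/}7.png/' m3.py > m5.py; python3 m5.py; python3 -c "
import cv2;p=cv2.imread('pics/top6.png');cv2.imwrite('pics/t6c.png',cv2.resize(p[140:270,190:340],None,fx=4,fy=4))"
```

```text
13.35 shaker xy [-156.1 -208.1] z 301.7 yaw -84.55 F [ 1.1 -0.1 -0.5] op 0.0
top 209
  z 175 168 [  19.  -180.7  178.3] y 62.7
  z 185 40 [  19.9 -177.5  180.8] y 57.7
  strap dir from y, deg 5.7532773 at [ 17.897076 -73.265594] 398 z 0.15233095906170624
scene 128
  z 175 117 [  16.  -176.8  176.9] y 63.5
  z 185 9 [  12.5 -201.8  180.3] y 57.3
  strap dir from y, deg 4.958674 at [ 11.896629 -69.19855 ] 339 z 0.15092898409056676
top block front -71.05121476572 back 108.1045579640791 strap phi -1.477 len 117.1774381209986 tip [  11.4 -139.8] post [ 22.5 -22.3]
scene block front -72.76913398648986 back 107.78397856054409 strap phi -1.506 len 141.96425654621373 tip [   8.1 -138.6] post [ 15.7 -20.8]
```

View pics/t6c.png

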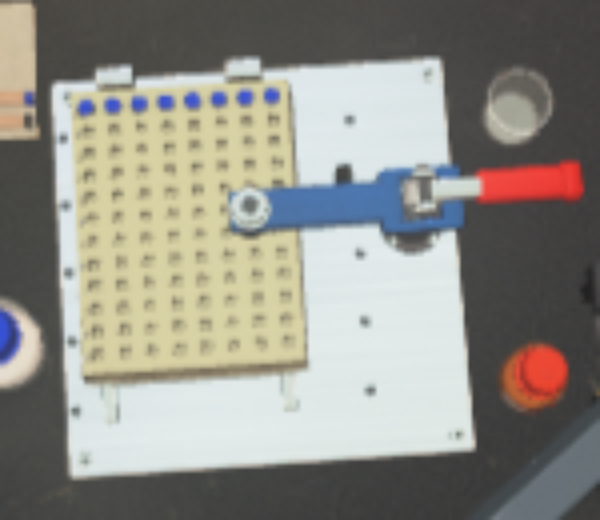

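The top view shows the strap across the block against the pin (344,175), the nut at (250,208) and the lever flat to (580,180). The bottles and beaker are undisturbed. One quick numeric check of the strap angle from the nut and lever end before handing in.

```bash
python3 - <<'E'
from h import *
from st import sh
c=calibration('top')
def ray(u,v,z):
    d=np.array(c['rotation'])@[(u-c['cx'])/c['fx'],(v-c['cy'])/c['fy'],1]; o=np.array(c['xyz']); return sh(o+d*(z-o[2])/d[2])
a=ray(252.5,191.8,.164); b=ray(334.5,185.2,.178); print(a,b,np.degrees(np.arctan2(a[0]-b[0],a[1]-b[1])))
print(ray(211.3,166.7,.123),ray(257.7,163.8,.123))
E
```

```text
[ 17.9681697  -12.11811818] [  18.65634753 -208.55906727] -0.2007194738835085
[96.70598479 87.67053173] [ 96.67359556 -29.71467162]
```

The strap is within 0.2° of straight across the block.

```bash
python3 -c "
from rig import hand_in; print(hand_in())"
```

```text
the job is handed in; nothing more can be done
None
```

I handed the job in at about 13.5 s of the 54 s. The block is home against both stops, the strap is across it on its stop pin, and the lever is fully down. The foot's force couldn't be read directly; the strap came down about 6 mm as it should, and the hand-in returned no verdict.

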